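# Pack the bottle things away in stack-nest tubs

### The arm

A 6-joint arm with a two-finger parallel gripper is mounted at the origin on the work surface. World frame = base frame: x ahead of the robot, y to its left, z up, the work surface at z = 0. Lengths are in m, angles in rad, forces in N, time in s.
With the tool pointing down it reaches from about 0.275 to 0.725 m from the base axis. Payload 5.6 kg.
Tool frame: the origin (TCP) lies on the centre line of the jaws, within the pads' length; the fingertips stand 14 mm ahead of it and the grasp point (between the pads) lies 5 mm behind it; z points along the fingers, y is the line along which they close (so a half turn about z gives the same grasp; the last joint's range is limited). The gripper opens to 85 mm and grips with 20 to 120 N. Pads are 22 mm wide; open, the fingers measure 114 mm over their backs; the gripper's body (76 mm by 85 mm) begins 54 mm behind the grasp point. The pads swing forward as they close: fully open they stand 13 mm farther back than shut.
Start: joints at [1.589, 0.255, 0.108, 0, -1.424, -0.285], TCP at [0.145, 0.531, 0.245] pointing down, gripper open.
Joint ranges: [-2.95, 2.95], [-1.21, 1.97], [-1.09, 1.5], [-2.87, 1.71], [-2.94, -0.07], [-3.05, 3.05]. Speed limits (rad/s): [2.57, 2.57, 3.14, 3.14, 3.14, 3.14].

### API

Orientations are given as a unit quaternion [x, y, z, w].
In Python, from rig import manip gives the robot as it stands. The module is installed in compiled form; this text tells all that it offers. Calls block until the motion is done:
- manip.movep(position, orientation): joint-space move of the TCP to a pose.
- manip.move_l(position, rot=None, velocity=0.15): straight line of the TCP; rot=None keeps the orientation; velocity is the mean speed in m/s.
- manip.set_joints(angles): joint-space move.
- manip.gripper_to(opening, squeeze=None): finger opening in m; squeeze is the grip in N (None keeps the last); returns when the fingers have stopped.
- manip.sleep(seconds).
- manip.inverse_kinematics(position, orientation): joint angles nearest the present ones, or None.
- manip.camera(name): name is "side" or "top" or "wrist"; returns the picture (384x512x3 uint8, red, green, blue); there is no depth.
- manip.camera_info(name): a dict with "fx", "fy", "cx", "cy" (pixels), "R" (3x3) and "t" (3): a world point X has camera coordinates R X + t; the wrist camera has in their place "mount" (4x4, takes a point from camera to tool coordinates, whose origin is the TCP and whose axes are the flange's). Camera axes: x right, y down, z forward; pixel columns grow to the right and rows downward; lengths in m; the calibration is good to about 2 mm. A picture is of the moment at which its call begins: read the wrist's pose just before it. camera_info takes no time and is no camera call.
A pose or a line that the arm cannot do raises manip.PlanningError and nothing moves.
- manip.close_job(): hands the job in; it is judged then, once.
Trained networks look in the newest picture that a camera, given by its name, has taken for a name from the list of things; names that differ only in an ending like _2 or _b are one class to them, and where a whole thing is asked for, a point or a joint stands for the part that bears it (a point fixed in the world has none). Each returns a list of dicts, best first, with "confidence" (0 to 1); they miss things now and then, are a little off and sometimes report something else, mostly with a low value. They report only what shows in the picture. A call takes as long as a camera call. They do not tell look-alikes from the thing itself.
- manip.recognise(name, camera): "point" ([column, row] in pixels, amid what is visible of it).
- manip.mark_of(name, camera): "point" ([column, row] in pixels: a listed point, or the origin of a listed thing).
Readings, each from a call of its own:
- manip.current_time_s(): time.
- manip.current_qpos(): joint angles.
- manip.current_dq(): joint speeds.
- manip.current_joint_torque(): joint torques, N m.
- manip.current_eef_pos(): TCP position.
- manip.current_tool_rot(): TCP orientation.
- manip.current_contact_force(): force on the tool from outside, world axes, zero at the start.
- manip.current_ft_torque(): the same for the moment, N m.
- manip.current_gripper_width(): finger opening in m.
- manip.current_finger_force(): force on a finger pad.
Only numpy, scipy, OpenCV 4.12 (cv2) and the standard library are available. Lean on these libraries where they do the work, as an engineer would, in place of code of your own. Each camera call takes 0.05 s, during which the arm holds its last target. There are 200 camera calls.

### The job

Pack the baby-bottle things away in a level stack of the three grey stack-nest tubs, built on the tub that already stands on the cork mat (leave it there): the teats upright in that bottom tub, the hoods upright in the middle tub, and the pink scoop upright in the top tub. Turn each upper tub end for end from the one below it, so that it stands on that one's lugs and does not nest down onto the things inside. Before the scoop goes in its tub, hold it and dip its cup about halfway down into the rinse mug and lift it out again, without knocking the mug over.

Things in the scene. Friction and masses are not known exactly. Their poses are not given: they have to be found in the camera images.
- mat: Round cork mat fixed to the counter, 224 diameter, 4 thick (all sizes here are in mm); origin at the centre of its underside.
- tub_a: Bottom tub, on the mat. Grey plastic, ~0.26 kg; all 3 alike. Origin: centre of underside, x lengthwise, z up. Upper part (z 31 to rim, z 72) 170 x 120 outside, 164 x 114 inside; lower body (to z 34) 154 x 84, 148 x 78 inside, floor 3. Grip: a spine across the middle (x -8 to 8, full inner width, top z 42), pinched from above along x. Beside it two 66 x 78 compartments centred at x +41 and -41.
- tub_b: Tub like tub_a, starts on the counter; middle or top one, as you like. All tubs: 4 ribs stand 10 out from the lower body's long sides at x +62 and -38, down to the underside (104 over them); 4 lugs stick 13 in from the upper long walls at x -62 and +38 (18 long, tops at z 64, 88 between).
- tub_c: Tub like tub_a, starts on the counter; middle or top one. Set on another after half a turn relative to it, its ribs rest on the lugs, its underside at z 64 of the lower tub, the rim holding it with 5 play each way: stacked. The same way round, ribs miss lugs and it sinks onto spine or contents (z 42-52): nested, wrong.
- tub_a_front (a point): Middle of tub_a's front (+x) end, 85 from its origin along x, 50 up. On all tubs this end is known by a 54 wide dip in its rim, down to z 48; the other end is straight.
- tub_b_front (a point): The same point on tub_b.
- tub_c_front (a point): The same point on tub_c.
- teat_1: Bottle teat in its white collar, one piece, about 60 g, upright: collar 54 diameter and 18 high, then a beige shoulder (46 diameter) to z 22, then a nub 25 diameter up to z 48, by which to grip it. Origin: centre of underside, z up. May be absent. 
- teat_2: Bottle teat in its white collar, one piece, about 60 g, upright: collar 54 diameter and 18 high, then a beige shoulder (46 diameter) to z 22, then a nub 25 diameter up to z 48, by which to grip it. Origin: centre of underside, z up. May be absent. 
- hood_1: White bottle hood, one piece, about 60 g, upright: flange 54 diameter and 7 high, then a wide dome 34 diameter with straight sides up to z 46, by which to grip it. Origin: centre of underside, z up. May be absent. 
- hood_2: White bottle hood, one piece, about 60 g, upright: flange 54 diameter and 7 high, then a wide dome 34 diameter with straight sides up to z 46, by which to grip it. Origin: centre of underside, z up. May be absent. 
- scoop: Pink plastic dipper-like scoop, about 90 g, standing on the flat bottom of its cup. Cup 42 diameter at the bottom, 48 at its rim, 40 high; a straight upright handle on the cup's -x side, 10 thick (x -33 to -23) by 22 wide (y), rising to z 110: grip it from above across its thickness (along the scoop's x). Origin: centre of the cup's underside, z up.
- mug: White ceramic rinse mug, empty and loose: 92 outer diameter at the rim, 95 high, walls about 4 thick, handle on its +y side (pointing away from the robot at the start). Origin: centre of its underside, z up.
Mind the look-alikes: they are no part of the job. What is shaped like the tub_c but blue or yellow is not meant.

How it is judged:
By the outcome, as a careful person would: the job done as asked, in the order asked, and still so for the second after the job is handed in, with the robot touching nothing.
Of teat_1, teat_2 only 1 to 2 are there at a start; the rules pass over those that are not, and their reading is None.
Of hood_1, hood_2 only 1 to 2 are there at a start; the rules pass over those that are not, and their reading is None.
At some moment in a run one of teat_1, teat_2, hood_1, hood_2, mug may be knocked a few centimetres aside while the robot is not near it.
It also fails if it takes over 210 s, if anything falls off the work surface, if the arm or the gripper's body presses on something with over 40 N, if the wrist force passes 120 N, or if a joint passes its speed limit or range.

## Working session

There is one attempt and no reset: what is moved stays moved. The work goes in short steps, each a Python script; the robot and the scene stay as the last script left them, time stands still between calls to the robot, and variables do not carry over. Pictures are saved under pics/ and viewed, at most 14 in all, crops included, and the job is handed in when it is done.

```bash
mkdir -p pics
python3 - <<'E'
from rig import manip
import cv2,numpy as np
for n in("top","side","wrist"):
    im=manip.camera(n); cv2.imwrite(f"pics/{n}0.png",im[:,:,::-1])
    ci=manip.camera_info(n); print(n,{k:np.round(v,3).tolist() for k,v in ci.items()})
    if n!="wrist":
        for t in("mat","tub_a","teat_1","hood_1","scoop","mug"):
            print(t,[(np.round(d["point"]).tolist(),round(d["confidence"],2)) for d in manip.recognise(t,n)])
        for t in("tub_a","tub_a_front","teat_1","hood_1","scoop","mug","mat"):
            print("mark",t,[(np.round(d["point"]).tolist(),round(d["confidence"],2)) for d in manip.mark_of(t,n)])
a=cv2.imread("pics/top0.png");b=cv2.imread("pics/side0.png")
cv2.imwrite("pics/top0b.png",cv2.resize(a,(800,600),interpolation=cv2.INTER_CUBIC));cv2.imwrite("pics/side0b.png",cv2.resize(b,(800,600),interpolation=cv2.INTER_CUBIC))
print(manip.current_tool_rot(),manip.current_time_s(),manip.current_eef_pos())
E
```

```text
top {'fx': 411.448, 'fy': 411.448, 'cx': 252.678, 'cy': 185.987, 'R': [[0.021, -1.0, 0.01], [-0.999, -0.022, -0.046], [0.047, -0.009, -0.999]], 't': [-0.062, 0.429, 1.1]}
mat [([226.0, 158.0], 0.84), ([234.0, 183.0], 0.31)]
tub_a [([230.0, 182.0], 0.84), ([347.0, 201.0], 0.8), ([111.0, 190.0], 0.72), ([353.0, 288.0], 0.7), ([379.0, 104.0], 0.64)]
teat_1 [([298.0, 108.0], 0.78), ([211.0, 98.0], 0.74)]
hood_1 [([124.0, 118.0], 0.57)]
scoop [([159.0, 98.0], 0.67), ([346.0, 201.0], 0.6)]
mug [([252.0, 94.0], 0.94)]
mark tub_a [([123.0, 190.0], 0.75), ([372.0, 111.0], 0.68), ([339.0, 203.0], 0.66), ([235.0, 183.0], 0.59)]
mark tub_a_front [([210.0, 200.0], 0.93)]
mark teat_1 [([210.0, 98.0], 0.87), ([298.0, 108.0], 0.74)]
mark hood_1 [([127.0, 120.0], 0.62)]
mark scoop [([166.0, 103.0], 0.6)]
mark mug [([255.0, 99.0], 0.81)]
mark mat []
side {'fx': 359.035, 'fy': 359.035, 'cx': 251.683, 'cy': 194.711, 'R': [[0.68, -0.734, -0.006], [-0.506, -0.463, -0.728], [0.531, 0.498, -0.686]], 't': [-0.306, 0.237, 0.69]}
mat [([250.0, 218.0], 0.77)]
tub_a [([265.0, 348.0], 0.89), ([163.0, 152.0], 0.76
[... 256 characters left out ...]
 [([168.0, 157.0], 0.8), ([269.0, 366.0], 0.79), ([337.0, 276.0], 0.74), ([251.0, 206.0], 0.73), ([424.0, 228.0], 0.72), ([250.0, 139.0], 0.27)]
mark tub_a_front []
mark teat_1 [([354.0, 191.0], 0.7), ([284.0, 152.0], 0.62)]
mark hood_1 [([320.0, 169.0], 0.74), ([221.0, 129.0], 0.57)]
mark scoop [([249.0, 136.0], 0.75)]
mark mug [([315.0, 167.0], 0.59), ([174.0, 131.0], 0.37)]
mark mat [([250.0, 200.0], 0.93)]
wrist {'fx': 326.472, 'fy': 326.472, 'cx': 257.048, 'cy': 187.694, 'mount': [[0.0, -0.957, -0.29, 0.075], [1.0, 0.0, -0.0, 0.0], [0.0, -0.29, 0.957, -0.129], [0.0, 0.0, 0.0, 1.0]]}
[ 9.91114012e-01 -1.33015088e-01 -2.18268971e-06 -3.52481012e-05] 1.45 [0.14498705 0.53055785 0.24530439]
```

View pics/top0b.png

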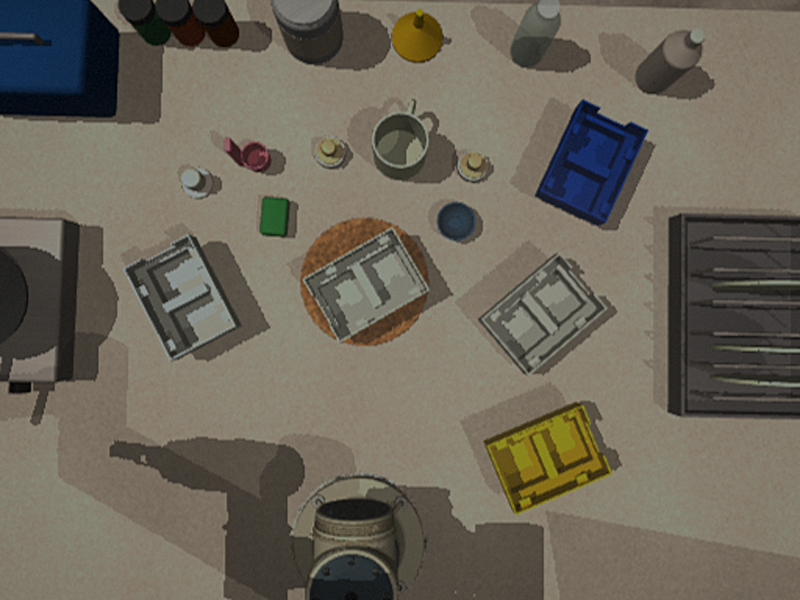

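View pics/side0b.png

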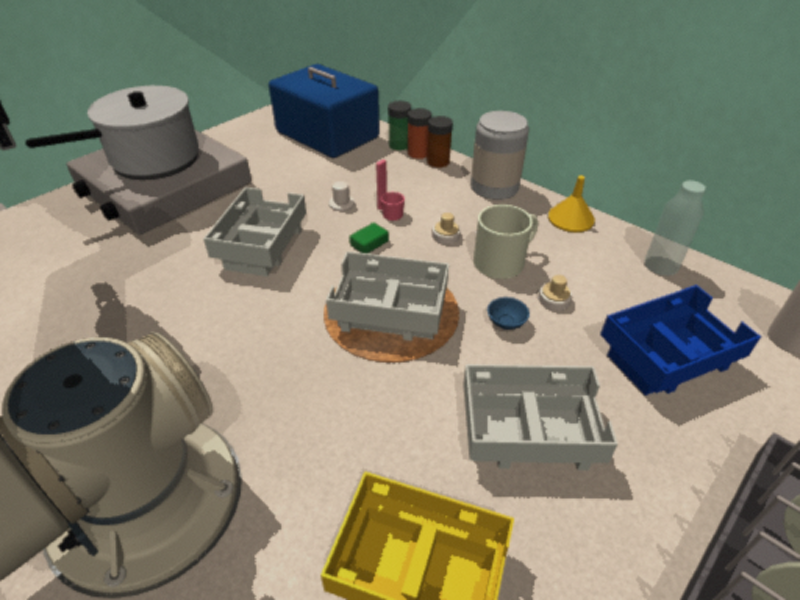

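```bash
cat > h.py <<'E'
from rig import manip
import cv2,numpy as np
from scipy.optimize import minimize,least_squares
from scipy.spatial.transform import Rotation as Ro
def quat(psi): return (Ro.from_euler('z',psi)*Ro.from_euler('x',np.pi)).as_quat()
def bestyaw(p,psi,sym=np.pi):
    """yaw (mod sym) with the least joint motion"""
    q0=np.array(manip.current_qpos());best=None
    for k in range(-4,5):
        y=psi+k*sym
        if abs(y)>2*np.pi+.1: continue
        q=manip.inverse_kinematics(list(p),list(quat(y)))
        if q is None: continue
        c=np.abs(np.array(q)-q0).max()
        if best is None or c<best[0]-1e-6: best=(c,y)
    return best
def shot(n):
    """image and world->camera (R,t)"""
    ci=manip.camera_info(n)
    K=np.array([[ci["fx"],0,ci["cx"]],[0,ci["fy"],ci["cy"]],[0,0,1]])
    if n=="wrist":
        p=np.array(manip.current_eef_pos());Rt=Ro.from_quat(manip.current_tool_rot()).as_matrix()
        M=np.array(ci["mount"]);Rc=Rt@M[:3,:3];tc=Rt@M[:3,3]+p
        R,t=Rc.T,-Rc.T@tc
    else: R,t=np.array(ci["R"]),np.array(ci["t"])
    return dict(name=n,im=manip.camera(n),K=K,R=R,t=t)
def proj(s,X):
    c=np.atleast_2d(X)@s["R"].T+s["t"]; u=c@s["K"].T
    return u[:,:2]/u[:,2:]
def onplane(s,uv,z):
    d=s["R"].T@np.linalg.solve(s["K"],[uv[0],uv[1],1]);o=-s["R"].T@s["t"]
    return o+d*(z-o[2])/d[2]
def tri(obs):
    """obs: list of (shot,uv) -> X, rms px"""
    A=[]
    for s,uv in obs:
        P=s["K"]@np.c_[s["R"],s["t"]]
        A+=[(uv[0]*P[2]-P[0])*1,(uv[1]*P[2]-P[1])*1]
    A=np.array(A); X=np.linalg.lstsq(A[:,:3],-A[:,3],rcond=None)[0]
    f=lambda X:np.concatenate([proj(s,X)[0]-uv for s,uv in obs])
    r=least_squares(f,X,loss='soft_l1',f_scale=2); return r.x,np.sqrt(np.mean(f(r.x)**2))
def seg(a,b,n=None):
    a,b=np.array(a,float),np.array(b,float);n=n or max(4,int(np.linalg.norm(b-a)/.004));return a+(b-a)*np.linspace(0,1,n)[:,None]
def tubmodel():
    L=[]
    for hx,hy in((.085,.06),(.082,.057)):
        z=.072
        L+=[seg((-hx,-hy,z),(hx,-hy,z)),seg((-hx,hy,z),(hx,hy,z)),seg((-hx,-hy,z),(-hx,hy,z)),
            seg((hx,-hy,z),(hx,-.027,z)),seg((hx,hy,z),(hx,.027,z)),seg((hx,-.027,.048),(hx,.027,.048))]
    for x in(-.008,.008): L.append(seg((x,-.037,.042),(x,.037,.042)))
    for x in(-.062,.038):
        for s in(-1,1):
            a=(x-.009,s*.044,.064);b=(x+.009,s*.044,.064)
            L+=[seg(a,b),seg(a,(x-.009,s*.057,.064)),seg(b,(x+.009,s*.057,.064))]
    return np.concatenate(L)
TUB=tubmodel()
def place(M,x,y,yaw,z0):
    c,s=np.cos(yaw),np.sin(yaw);return M@np.array([[c,s,0],[-s,c,0],[0,0,1]])+[x,y,z0]
def fittub(shots,x,y,yaw,z0,r=.03,fitz=False):
    """edge fit; returns (cost,x,y,yaw,z)"""
    D=[]
    for s in shots:
        e=cv2.Canny(cv2.cvtColor(s["im"],cv2.COLOR_RGB2GRAY),40,110)
        D.append(cv2.distanceTransform(255-e,cv2.DIST_L2,5))
    def cost(v,cap):
        tot=[]
        for s,d in zip(shots,D):
            u=proj(s,place(TUB,v[0],v[1],v[2],z0+(v[3] if fitz else 0)))
            m=cv2.remap(d,u[:,0].astype(np.float32),u[:,1].astype(np.float32),cv2.INTER_LINEAR,borderMode=cv2.BORDER_CONSTANT,borderValue=cap)
            tot.append(np.minimum(m,cap).mean())
        return np.mean(tot)
    best=None
    for dx in(-r,0,r):
        for dy in(-r,0,r):
            for da in(-.2,0,.2):
                v0=[x+dx,y+dy,yaw+da]+([0] if fitz else [])
                sim=np.array([v0]+[np.array(v0)+d for d in np.diag([.01,.01,.1]+([.01] if fitz else []))])
                q=minimize(cost,v0,args=(10,),method='Nelder-Mead',options=dict(initial_simplex=sim,maxiter=80))
                if best is None or q.fun<best.fun: best=q
    q=minimize(cost,best.x,args=(4,),method='Nelder-Mead',options=dict(xatol=1e-5,fatol=1e-4))
    v=q.x;return q.fun,v[0],v[1],v[2],z0+(v[3] if fitz else 0)
def det(f,name,s): return [(np.array(d["point"]),d["confidence"]) for d in f(name,s["name"])]
def nearest(D,uv,r):
    D=[d for d in D if np.linalg.norm(d[0]-uv)<r]
    return min(D,key=lambda d:np.linalg.norm(d[0]-uv))[0] if D else None
def save(s,fn,crop=None,k=1):
    im=s["im"][:,:,::-1]
    if crop: im=im[crop[1]:crop[3],crop[0]:crop[2]]
    cv2.imwrite("pics/"+fn,cv2.resize(im,None,fx=k,fy=k,interpolation=cv2.INTER_CUBIC))
E
python3 - <<'E'
from h import *
T,S=shot("top"),shot("side")
for n,a,b in(("teatL",(210,98),(284,152)),("teatR",(298,108),(354,191)),("hood",(127,120),(221,129)),("scoop",(166,103),(249,136)),("mug",(255,99),(315,167)),
  ("mat",(234,183),(250,200)),("tubm",(235,183),(251,206)),("tubl",(123,190),(168,157)),("tubr",(339,203),(337,276))):
    X,r=tri([(T,a),(S,b)]);print(n,X.round(3),round(r,1))
    if n[:3]=="tub":
        z=.004 if n=="tubm" else 0
        g={"tubm":(.45),"tubl":-1.05,"tubr":.7}[n]   # image-estimated axis
        for k in(0,1):
          for sg in (g,):
            print("  ",np.round(fittub([T,S],X[0],X[1],-np.pi/2+sg+k*np.pi,z,r=.015),3))
X,Y=np.meshgrid([.3,.4,.5,.6],[-.3,0,.3])
E
```

```text
teatL [ 0.671  0.071 -0.009] 0.2
teatR [ 0.65  -0.177 -0.002] 1.1
hood [0.605 0.289 0.01 ] 1.5
scoop [0.65  0.19  0.006] 0.9
mug [ 0.667 -0.051  0.002] 1.2
mat [ 0.438 -0.003  0.004] 0.3
tubm [ 0.439 -0.005 -0.017] 0.4
   [ 0.819  0.435 -0.006 -1.016  0.004]
   [ 0.624  0.435 -0.006  2.122  0.004]
tubl [0.411 0.298 0.002] 0.2
   [ 0.838  0.41   0.296 -2.636  0.   ]
   [0.547 0.41  0.296 0.503 0.   ]
tubr [ 0.392 -0.292  0.005] 1.2
   [ 0.651  0.393 -0.297 -0.844  0.   ]
   [ 0.798  0.393 -0.297  2.282  0.   ]
```

Candidates (top, 512 px):
- **Tubs:** the grey ones are at (234,182) on the mat, (116,190) and (350,202). The blue (379,104) and yellow (353,288) tubs are excluded.
- **Teats:** (210,98) and (298,108).
- **Hood:** (124,118).
- **Scoop:** (162,100).
- **Mug:** (256,94). The bowl (292,141), jar (196,18) and funnel (267,22) are not part of the job.

Next I'll take wrist views.

```bash
cat > survey.py <<'E'
from h import *
import pickle
T,S=shot("top"),shot("side"); W=[]
exp=dict(teatL=(.66,.071,0),teatR=(.65,-.177,0),hood=(.605,.289,0),scoop=(.65,.19,0),mug=(.667,-.051,0))
cls=dict(teatL="teat_1",teatR="teat_1",hood="hood_1",scoop="scoop",mug="mug")
obs={k:[] for k in exp}
for p,psi in(((.44,.30,.34),-.6),((.52,.16,.34),-.9),((.52,-.02,.34),-1.57),((.5,-.2,.34),-1.9),((.42,-.27,.34),-2.2)):
    t0=manip.current_time_s();manip.movep(list(p),list(quat(psi)));manip.sleep(.2)
    s=shot("wrist");s["im"]=np.array(s["im"]);W.append(s)
    print(p,round(manip.current_time_s()-t0,2))
    for c in("teat_1","hood_1","scoop","mug"):
        D=det(manip.mark_of,c,s)
        for k in exp:
            if cls[k]==c:
                u=nearest(D,proj(s,exp[k])[0],25)
                if u is not None: obs[k].append((s,u))
for k in exp:
    print(k,len(obs[k]),[np.round(onplane(s,u,0)[:2],3).tolist() for s,u in obs[k]])
    if len(obs[k])>1: X,r=tri(obs[k]);print("   tri",X.round(4),round(r,2))
for n,v,z,ii in(("m",(.435,-.006,2.122),.004,(1,2,3)),("l",(.41,.296,.503),0,(0,1)),("r",(.393,-.297,-.844),0,(3,4))):
    for kk in(0,np.pi): print(n,np.round(fittub([W[i] for i in ii],v[0],v[1],v[2]+kk,z,r=.01,fitz=True),4))
pickle.dump(W,open("w.pkl","wb"))
for i,s in enumerate(W): save(s,f"w{i}.png")
cv2.imwrite("pics/wall.png",cv2.resize(np.vstack([np.hstack([W[0]["im"],W[1]["im"]]),np.hstack([W[2]["im"],W[4]["im"]])])[:,:,::-1],(800,600),interpolation=cv2.INTER_AREA))
E
python3 survey.py
```

```text
(0.44, 0.3, 0.34) 1.68
(0.52, 0.16, 0.34) 0.93
(0.52, -0.02, 0.34) 1.0
(0.5, -0.2, 0.34) 1.0
(0.42, -0.27, 0.34) 0.76
teatL 2 [[0.671, 0.066], [0.673, 0.065]]
   tri [ 0.6719  0.0656 -0.0022] 0.59
teatR 3 [[0.651, -0.185], [0.658, -0.183], [0.649, -0.183]]
   tri [ 0.6513 -0.1838  0.0018] 1.81
hood 2 [[0.612, 0.296], [0.615, 0.298]]
   tri [ 0.6134  0.2972 -0.0013] 1.07
scoop 2 [[0.655, 0.191], [0.655, 0.19]]
   tri [ 0.6559  0.1911 -0.0021] 0.03
mug 2 [[0.675, -0.055], [0.672, -0.053]]
   tri [ 0.6724 -0.0556  0.0041] 0.8
m [ 0.9548  0.4374 -0.0047  2.1223  0.0022]
m [ 1.3116e+00  4.3750e-01 -4.8000e-03  5.2644e+00  2.1000e-03]
l [ 0.9231  0.41    0.2986  0.5096 -0.003 ]
l [ 1.2079  0.4096  0.2985  3.6532 -0.0041]
r [ 1.4156  0.3933 -0.2973 -0.8489 -0.1208]
r [ 1.5963  0.3955 -0.2964  2.2944 -0.0129]
```

View pics/wall.png

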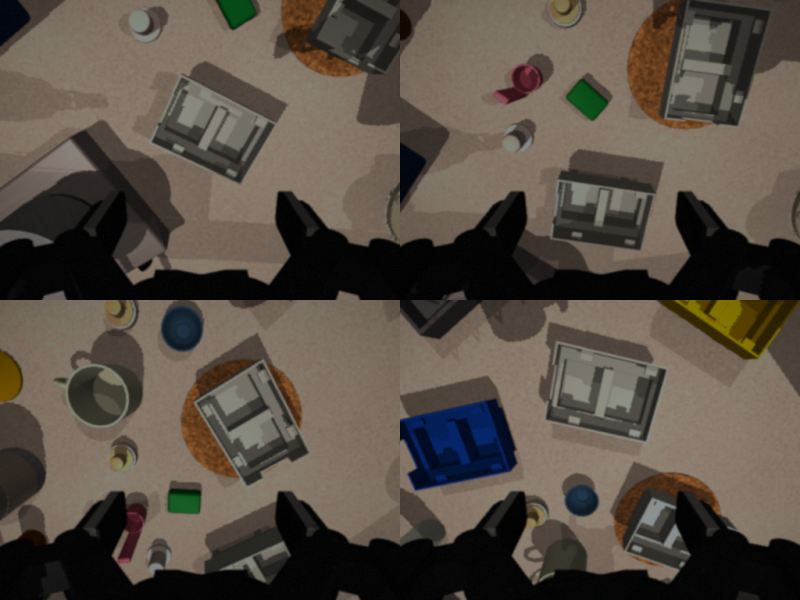

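```bash
cat >> h.py <<'E'
def go(x,y,z,psi,sym=np.pi):
    b=bestyaw((x,y,z),psi,sym)
    if b is None: raise RuntimeError("no IK")
    manip.movep([x,y,z],list(quat(b[1]))); return b[1]
def locate(cls,x,y,psi,z=.22,f=None,r=40,views=((-.03,0),(.03,0)),zg=0):
    """two wrist looks; returns triangulated origin"""
    obs=[]
    for dx,dy in views:
        c,s_=np.cos(psi),np.sin(psi)
        psi=go(x+dy*c+dx*s_,y+dy*s_-dx*c,z,psi,np.pi);manip.sleep(.15)
        s=shot("wrist");D=det(f or manip.mark_of,cls,s);u=nearest(D,proj(s,(x,y,zg))[0],r)
        if u is not None: obs.append((s,u))
    pl=[onplane(s,u,zg)[:2] for s,u in obs]
    X,e=tri(obs) if len(obs)>1 else (None,None)
    print(cls,"plane",np.round(pl,4).tolist(),"tri",None if X is None else X.round(4),e)
    return np.mean(pl,axis=0),s,psi
def st(msg=""):
    print(msg,"t",round(manip.current_time_s(),1),"w",round(manip.current_gripper_width(),4),"F",np.round(manip.current_contact_force(),1),"p",np.round(manip.current_eef_pos(),4))
E
cat > teat.py <<'E'
from h import *
import sys
x,y,psi0,sgn=map(float,sys.argv[1:5])
M=(.4374,-.0047,2.122)
(x,y),s,psi=locate("teat_1",x,y,psi0)
save(s,f"teat{sgn:.0f}.png")
manip.gripper_to(.058,25)
go(x,y,.13,psi);manip.move_l([x,y,.038],velocity=.15);st("at")
manip.gripper_to(.0,25);st("grip")
manip.move_l([x,y,.16],velocity=.25);st("up")
c,s_=np.cos(M[2]),np.sin(M[2]);px,py=M[0]+sgn*.041*c,M[1]+sgn*.041*s_
go(px,py,.16,M[2]);manip.move_l([px,py,.075],velocity=.2);manip.move_l([px,py,.0465],velocity=.06);st("down")
manip.gripper_to(.038);st("open");manip.move_l([px,py,.18],velocity=.25)
E
python3 teat.py .651 -.184 -1.9 -1
```

```text
teat_1 plane [[0.652, -0.1836], [0.6532, -0.1814]] tri [ 0.6524 -0.183   0.0025] 0.7804103446438501
at t 11.6 w 0.0584 F [ 0.1 -0.3  0.4] p [ 0.6538 -0.1828  0.0402]
grip t 12.0 w 0.0239 F [-1.5  1.2  6.4] p [ 0.6532 -0.1826  0.0393]
up t 12.7 w 0.0239 F [ 0.6 -0.1 -1.3] p [ 0.6523 -0.1823  0.1596]
down t 14.8 w 0.0239 F [-0.   0.1  0.4] p [ 0.4587 -0.0396  0.0462]
open t 15.1 w 0.0381 F [ 0.1 -0.4  0.1] p [ 0.459  -0.0396  0.0465]
```

```bash
python3 teat.py .672 .066 -1.2 1
python3 - <<'E'
from h import *
go(.437,-.02,.27,2.122);manip.sleep(.2)
s=shot("wrist");save(s,"inA.png",(80,40,440,330),2)
print([(np.round(onplane(s,d[0],.007),3).tolist(),round(d[1],2)) for d in det(manip.mark_of,"teat_1",s)])
M=(.4374,-.0047,2.122);c,s_=np.cos(M[2]),np.sin(M[2])
print([(M[0]+g*.041*c,M[1]+g*.041*s_) for g in(-1,1)])
print(np.round(fittub([s],M[0],M[1],M[2],.004,r=.01),4))
E
```

```text
teat_1 plane [[0.6705, 0.0667], [0.6701, 0.065]] tri [ 0.6698  0.0672 -0.0065] 0.46933528639713334
at t 19.3 w 0.058 F [ 0.1 -0.6  0.6] p [0.6715 0.066  0.0401]
grip t 19.6 w 0.0241 F [-0.9  1.   5.5] p [0.671  0.066  0.0393]
up t 20.3 w 0.0243 F [-1.2  0.1 -1.2] p [0.6699 0.066  0.1596]
down t 22.5 w 0.0236 F [ 0.2 -0.1 -1.2] p [0.4161 0.0303 0.0466]
open t 22.8 w 0.038 F [ 0.2  0.3 -0.8] p [0.4161 0.0303 0.0466]
[([0.464, -0.039, 0.007], 0.94), ([0.416, 0.03, 0.007], 0.68)]
[(np.float64(0.45887223344954686), np.float64(-0.03962768516074552)), (np.float64(0.41592776655045316), np.float64(0.030227685160745515))]
[ 0.865   0.4375 -0.0048  2.1234  0.004 ]
```

View pics/inA.png

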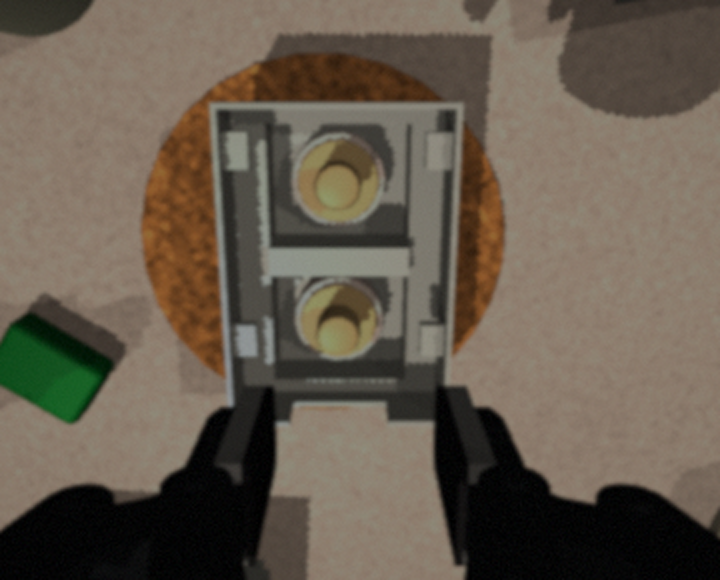

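```bash
cat > tub.py <<'E'
from h import *
import sys
x,y,yaw,tx,ty,tyaw,zt=map(float,sys.argv[1:8]); tag=sys.argv[8]
manip.gripper_to(.06,60)
S=[]
for d in(-.02,.02):
    ps=go(x+d,y,.28,yaw+np.pi/2);manip.sleep(.15);S.append(shot("wrist"))
f=fittub(S,x,y,yaw,0,r=.008);g=fittub(S,x,y,yaw+np.pi,0,r=.008);print("fit",np.round(f,4),"flipped cost",g[0])
x,y,yaw=f[1:4];save(S[0],f"tub{tag}.png")
d=(tyaw-yaw+np.pi)%(2*np.pi)-np.pi
# choose grasp yaw and turn sense feasible at both ends
q0=np.array(manip.current_qpos());best=None
for k in range(-3,4):
    p0=yaw+np.pi/2+k*np.pi
    qa=manip.inverse_kinematics([x,y,.18],list(quat(p0)));qb=manip.inverse_kinematics([tx,ty,.28],list(quat(p0+d)))
    if qa is None or qb is None: continue
    c=np.abs(np.array(qa)-q0).max()+np.abs(np.array(qa)-qb).max()
    if best is None or c<best[0]: best=(c,p0)
p0=best[1];print("psi",p0,d,best[0])
manip.movep([x,y,.18],list(quat(p0)));manip.move_l([x,y,.06],velocity=.2);manip.move_l([x,y,.028],velocity=.06);st("at")
manip.gripper_to(0,60);st("grip");zg=manip.current_eef_pos()[2]
manip.move_l([x,y,.06],velocity=.06);manip.move_l([x,y,.28],velocity=.2);st("up")
manip.movep([tx,ty,.28],list(quat(p0+d)));manip.move_l([tx,ty,zt+zg+.025],velocity=.2);manip.sleep(.2)
for dz in(.008,.004,.002,.001,0,-.001):
    manip.move_l([tx,ty,zt+zg+dz],velocity=.03);F=manip.current_contact_force();st(f"dz{dz}")
    if F[2]>4: break
manip.gripper_to(.05);st("open");manip.move_l([tx,ty,zt+.12],velocity=.1);manip.move_l([tx,ty,zt+.24],velocity=.25)
manip.sleep(.2);s=shot("wrist");save(s,f"stk{tag}.png",(80,40,440,330),2)
for kk in(0,np.pi): print("placed fit",np.round(fittub([s],tx,ty,tyaw+kk,zt,r=.005,fitz=True),4))
st()
E
python3 tub.py .3933 -.2973 -.847 .4374 -.0047 -1.0195 .068 B
```

```text
fit [ 1.1971  0.3964 -0.2966 -0.8488  0.    ] flipped cost 1.6240928173065186
psi -8.702741042174075 -0.17074059180040635 1.098985272649251
at t 28.3 w 0.0599 F [ 0.1 -0.4 -0.7] p [ 0.3964 -0.2966  0.028 ]
grip t 28.8 w 0.0151 F [-0.9  0.5  3. ] p [ 0.3966 -0.2966  0.0284]
up t 30.7 w 0.015 F [ 0.3  0.3 -3.9] p [ 0.3959 -0.2962  0.2786]
dz0.008 t 33.7 w 0.0151 F [-0.2  0.5 -1.8] p [ 0.4375 -0.0047  0.1044]
dz0.004 t 34.0 w 0.0151 F [-0.2 -0.1 -1.6] p [ 0.4372 -0.0048  0.1002]
dz0.002 t 34.2 w 0.0152 F [ 0.2 -0.3 -1.9] p [ 0.4373 -0.0047  0.0983]
dz0.001 t 34.5 w 0.0146 F [ 0.3  0.2 -1. ] p [ 0.4374 -0.0047  0.0973]
dz0 t 34.8 w 0.0146 F [ 0.5  0.3 -2.3] p [ 0.4375 -0.0047  0.0964]
dz-0.001 t 35.0 w 0.0151 F [-4.1  1.2  6.7] p [ 0.4375 -0.0047  0.0964]
open t 35.4 w 0.0498 F [-0.6 -0.2 -0.2] p [ 0.4374 -0.0047  0.0953]
placed fit [ 1.2897  0.4383 -0.0053 -1.0192  0.0665]
placed fit [ 1.4515  0.44   -0.0059  2.1359  0.0229]
 t 37.4 w 0.0501 F [-0.3  0.6  0.2] p [ 0.437  -0.0048  0.307 ]
```

```bash
cat > hood.py <<'E'
from h import *
B=(.4383,-.0053,-1.0192)
(x,y),s,psi=locate("hood_1",.6134,.2972,-.6)
manip.gripper_to(.062,25)
go(x,y,.13,psi);manip.move_l([x,y,.034],velocity=.15);st("at")
manip.gripper_to(0,25);st("grip");zg=manip.current_eef_pos()[2]
manip.move_l([x,y,.24],velocity=.25);st("up")
c,s_=np.cos(B[2]),np.sin(B[2]);px,py=B[0]+.041*c,B[1]+.041*s_
go(px,py,.24,B[2]);manip.move_l([px,py,.15],velocity=.2);manip.move_l([px,py,.071+zg+.001],velocity=.05);st("down")
manip.gripper_to(.042);st("open");manip.move_l([px,py,.16],velocity=.1);manip.move_l([px,py,.3],velocity=.25)
go(.437,-.02,.33,B[2]);manip.sleep(.2);s=shot("wrist");save(s,"inB.png",(80,20,440,330),2)
print([(np.round(onplane(s,d[0],.071),3).tolist(),round(d[1],2)) for d in det(manip.mark_of,"hood_1",s)],px,py)
E
python3 hood.py
```

```text
hood_1 plane [[0.6133, 0.2962], [0.6132, 0.2962]] tri [ 0.6153  0.2931 -0.0163] 0.03282663980475482
at t 41.1 w 0.062 F [ 0.2 -0.6  0.6] p [0.6145 0.297  0.0358]
grip t 41.5 w 0.0329 F [-1.1  0.   5.9] p [0.614  0.2967 0.0355]
up t 42.5 w 0.0331 F [ 0.4  0.1 -2.1] p [0.6125 0.296  0.2378]
down t 45.5 w 0.0333 F [-0.1 -1.1 -0.5] p [ 0.4601 -0.0402  0.1078]
open t 45.7 w 0.0417 F [-0.9  0.2  0.3] p [ 0.46   -0.0402  0.1078]
[([0.45, -0.043, 0.071], 0.74)] 0.45978594627489544 -0.04021925131889726
```

View pics/inB.png

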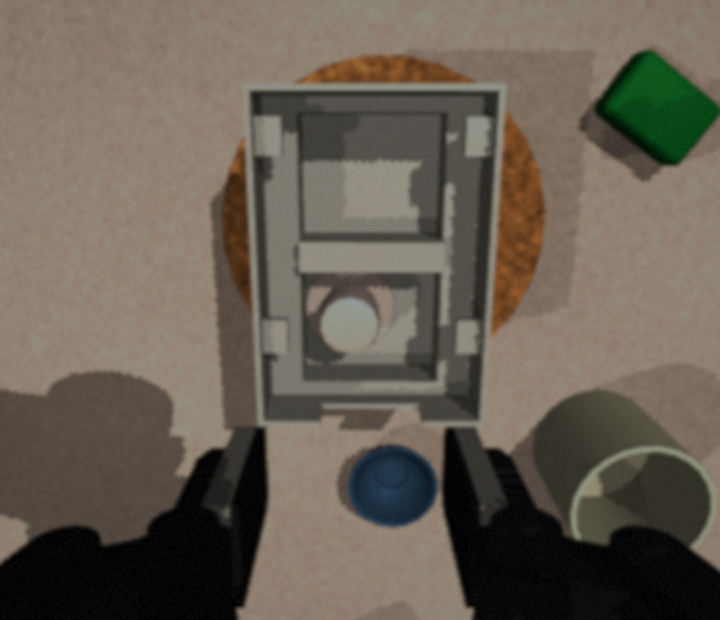

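Hood stands upright in the middle tub at about (350,325), and the tub sits level, front turned the opposite way to the bottom one. Next is the top tub.

```bash
sed -i 's/(\[tx,ty,\.28\]/([tx,ty,.32]/; s/manip.movep(\[tx,ty,.28\]/manip.movep([tx,ty,.32]/; s/manip.move_l(\[x,y,.28\]/manip.move_l([x,y,.32]/' tub.py; python3 tub.py .41 .2985 .51 .438 -.005 2.1225 .132 C
```

```text
fit [0.9641 0.4104 0.2983 0.5082 0.    ] flipped cost 1.4137134552001953
psi -7.345811796884266 1.6143301629097841 2.456837730635063
at t 52.7 w 0.0602 F [ 0.9 -0.2  0.1] p [0.4105 0.2983 0.028 ]
grip t 53.2 w 0.0152 F [-1.5 -0.5  3.6] p [0.4106 0.2986 0.0284]
up t 55.3 w 0.015 F [-0.4 -0.8 -2.8] p [0.41   0.2981 0.3188]
dz0.008 t 58.9 w 0.0151 F [ 0.  -0.8 -1.2] p [ 0.4381 -0.005   0.1685]
dz0.004 t 59.2 w 0.0153 F [-0.7  0.8 -2. ] p [ 0.4378 -0.005   0.1642]
dz0.002 t 59.5 w 0.0151 F [-0.7  0.1 -1.7] p [ 0.4379 -0.005   0.1623]
dz0.001 t 59.7 w 0.015 F [-0.4 -0.2 -1.9] p [ 0.438  -0.005   0.1614]
dz0 t 60.0 w 0.0151 F [-0.5 -1.2 -1.4] p [ 0.438  -0.005   0.1604]
dz-0.001 t 60.2 w 0.0152 F [-2.9  0.8  5.4] p [ 0.4381 -0.005   0.1604]
open t 60.7 w 0.0503 F [-0.6 -0.2 -0.1] p [ 0.4381 -0.005   0.1594]
placed fit [ 0.9199  0.4379 -0.0065  2.1231  0.1303]
placed fit [ 1.2097  0.4355 -0.0077  5.2643  0.0797]
 t 62.6 w 0.0502 F [-0.4  0.1  0.1] p [ 0.4377 -0.0051  0.3711]
```

View pics/stkC.png

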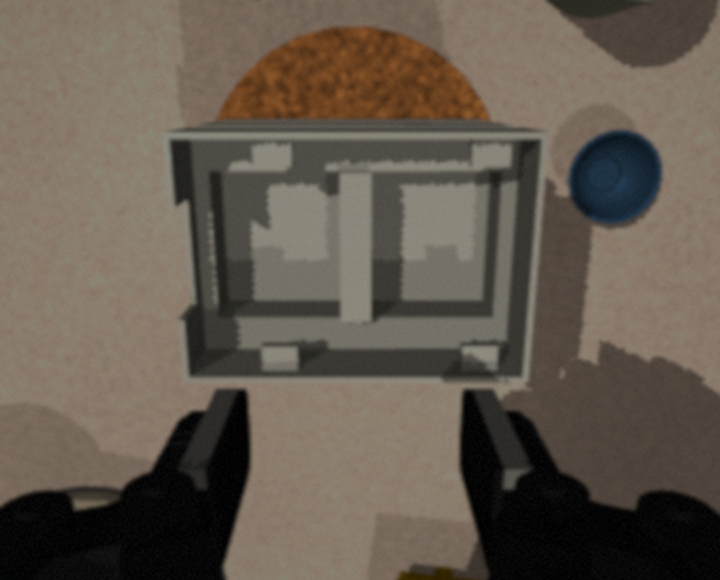

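Top tub stands level, with its dip at the left and the straight end at the right (opposite to the tub below). Next I'll measure the scoop's yaw and the mug.

```bash
cat > scoopfit.py <<'E'
from h import *
a=np.linspace(0,2*np.pi,40)
CUP=np.r_[np.c_[.021*np.cos(a),.021*np.sin(a),0*a],np.c_[.024*np.cos(a),.024*np.sin(a),0*a+.04]]
HAN=np.array([(x,y,z) for x in(-.033,-.023) for y in(-.011,.011) for z in(.0,.11)])
def pink(s):
    h=cv2.cvtColor(s["im"],cv2.COLOR_RGB2HSV).astype(int)
    m=(((h[...,0]>160)|(h[...,0]<3))&(h[...,1]>90)&(h[...,2]>40)).astype(np.uint8)
    m=cv2.morphologyEx(m,cv2.MORPH_CLOSE,np.ones((7,7)))
    n,l,stt,_=cv2.connectedComponentsWithStats(m);return (l==1+np.argmax(stt[1:,4])).astype(np.uint8)
def sil(s,v):
    m=np.zeros(s["im"].shape[:2],np.uint8)
    for M in(CUP,HAN):
        u=proj(s,place(M,v[0],v[1],v[2],v[3] if len(v)>3 else 0));cv2.fillConvexPoly(m,cv2.convexHull(np.round(u*16).astype(np.int32)),1,shift=4)
    return m
def fitscoop(S,x,y):
    P=[pink(s) for s in S];best=None
    def c(v): 
        return np.mean([1-(p&m).sum()/(p|m).sum() for p,m in((p,sil(s,v)) for s,p in zip(S,P))])
    for y0 in np.arange(0,6.2,.5):
        sim=np.array([[x,y,y0],[x+.006,y,y0],[x,y+.006,y0],[x,y,y0+.3]])
        q=minimize(c,sim[0],method='Nelder-Mead',options=dict(initial_simplex=sim,xatol=1e-4,fatol=1e-4))
        if best is None or q.fun<best.fun:best=q
    return best.fun,*best.x
def fitmug(S,x,y):
    D=[cv2.distanceTransform(255-cv2.Canny(cv2.cvtColor(s["im"],cv2.COLOR_RGB2GRAY),40,110),cv2.DIST_L2,5) for s in S]
    C=np.r_[np.c_[.046*np.cos(a),.046*np.sin(a),0*a],np.c_[.042*np.cos(a),.042*np.sin(a),0*a]]
    def c(v):
        r=[]
        for s,d in zip(S,D):
            u=proj(s,C+[v[0],v[1],.095+v[2]]).astype(np.float32);r.append(np.minimum(cv2.remap(d,u[:,0],u[:,1],1,borderMode=cv2.BORDER_CONSTANT,borderValue=8),8).mean())
        return np.mean(r)
    best=min((minimize(c,[x+dx,y+dy,0],method='Nelder-Mead',options=dict(initial_simplex=[[x+dx,y+dy,0],[x+dx+.005,y+dy,0],[x+dx,y+dy+.005,0],[x+dx,y+dy,.005]])) for dx in(-.012,0,.012) for dy in(-.012,0,.012)),key=lambda q:q.fun)
    return best.fun,*best.x
E
python3 - <<'E'
from scoopfit import *
S=[]
for x,y,p in((.62,-.03,-1.57),(.60,-.09,-1.57)):
    go(x,y,.28,p,2*np.pi);manip.sleep(.2);s=shot("wrist");S.append(s)
    print([(np.round(onplane(s,d[0],0),4).tolist(),round(d[1],2)) for d in det(manip.mark_of,"mug",s)])
print("mug",np.round(fitmug(S,.6724,-.0556),4));save(S[0],"mug.png")
Q=[]
for x,y,p in((.62,.20,-1.2),(.60,.15,-1.2)):
    go(x,y,.28,p,2*np.pi);manip.sleep(.2);s=shot("wrist");Q.append(s)
    print([(np.round(onplane(s,d[0],0),4).tolist(),round(d[1],2)) for d in det(manip.mark_of,"scoop",s)])
v=fitscoop(Q,.6555,.191);print("scoop",np.round(v,4));print("each",[np.round(fitscoop([q],.6555,.191),4) for q in Q])
o=[]
for s in(Q+S[:1]):
    im=s["im"].copy()
    if s is not S[0]:
        cs,_=cv2.findContours(sil(s,v[1:]),0,1);cv2.drawContours(im,cs,-1,(0,255,0),1)
    o.append(cv2.resize(im,(400,300)))
cv2.imwrite("pics/sc.png",np.vstack([np.hstack(o[:2]),np.hstack([o[2],o[2]*0])])[:,:,::-1]);st()
E
```

```text
[([0.6759, -0.0565, 0.0], 0.93)]
[([0.6707, -0.0565, 0.0], 0.71), ([0.3606, 0.0679, 0.0], 0.69)]
mug [ 0.5646  0.6717 -0.0545 -0.0022]
[([0.6523, 0.1942, 0.0], 0.9)]
[([0.6586, 0.1927, 0.0], 0.56)]
scoop [0.1156 0.654  0.1893 4.7358]
each [array([0.1022, 0.6552, 0.1896, 4.7863]), array([0.1219, 0.6538, 0.1909, 4.7262])]
 t 67.3 w 0.0498 F [-0.3  0.6  0.4] p [0.6001 0.1506 0.2795]
```

View pics/sc.png

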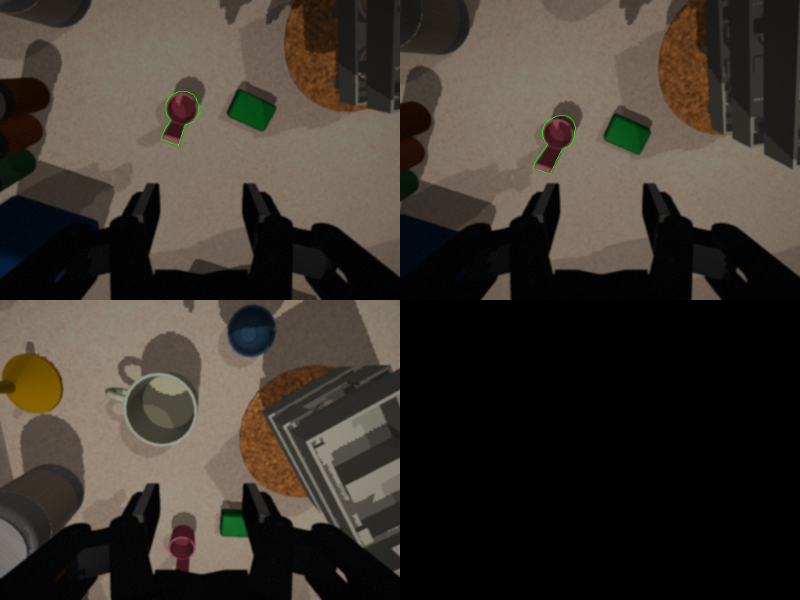

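```bash
cat > scoop.py <<'E'
from scoopfit import *
v=np.array([.6542,.1898,4.745]);mug=np.array([.6717,-.0545]);C=(.4379,-.0058,2.1228)
xh=lambda a:np.array([np.cos(a),np.sin(a)])
g=v[:2]-.028*xh(v[2])
comp=C[:2]+.041*xh(C[2])
best=None
for ts in(C[2]+np.pi/2,C[2]-np.pi/2):
    d=(ts-v[2]+np.pi)%(2*np.pi)-np.pi
    for k in range(-4,2):
        p=v[2]+np.pi/2+k*np.pi
        qs=[manip.inverse_kinematics(list(a),list(quat(b))) for a,b in(((*g,.2),p),((*(mug-.0235*xh(v[2])),.26),p),((*(comp-.0235*xh(ts)),.38),p+d))]
        if any(q is None for q in qs): continue
        c=max(np.abs(np.diff(np.array([manip.current_qpos()]+qs),axis=0)).max(1))
        if best is None or c<best[0]:best=(c,p,d,ts)
c,p,d,ts=best;print(best)
manip.gripper_to(.044,35)
manip.movep([*g,.2],list(quat(p)));manip.move_l([*g,.09],velocity=.12);st("at")
manip.gripper_to(0,35);st("grip");zg=manip.current_eef_pos()[2]
manip.move_l([*g,.27],velocity=.2);st("up")
w=mug+[0,.07];manip.movep([*w,.27],list(quat(p)));manip.sleep(.3)
s=shot("wrist");save(s,"held.png",None,1.4);D=det(manip.mark_of,"mug",s)
print("mug again",[(onplane(s,u[0],0).round(3).tolist(),round(u[1],2)) for u in D])
T=shot("top");print("top",[(onplane(T,u[0],0).round(3).tolist(),round(u[1],2)) for u in det(manip.mark_of,"mug",T)])
np.save("sc.npy",[p,d,ts,zg,v[2],*mug,*comp]);st()
E
python3 scoop.py
```

```text
(np.float64(1.3202301236762337), np.float64(0.03261101961531043), np.float64(-1.0514036732051038), 3.6935963267948964)
at t 69.7 w 0.0441 F [-0.2  0.1  0. ] p [0.6539 0.218  0.0912]
grip t 70.1 w 0.0092 F [ 0.3 -0.   1. ] p [0.6533 0.2179 0.0902]
up t 71.2 w 0.0091 F [ 0.5 -0.5 -1.4] p [0.6528 0.2177 0.2684]
mug again [([0.673, -0.058, 0.0], 0.85)]
top [([0.669, -0.053, 0.0], 0.73)]
 t 72.5 w 0.0092 F [ 0.8  0.3 -1.1] p [0.6717 0.0159 0.27  ]
```

View pics/held.png

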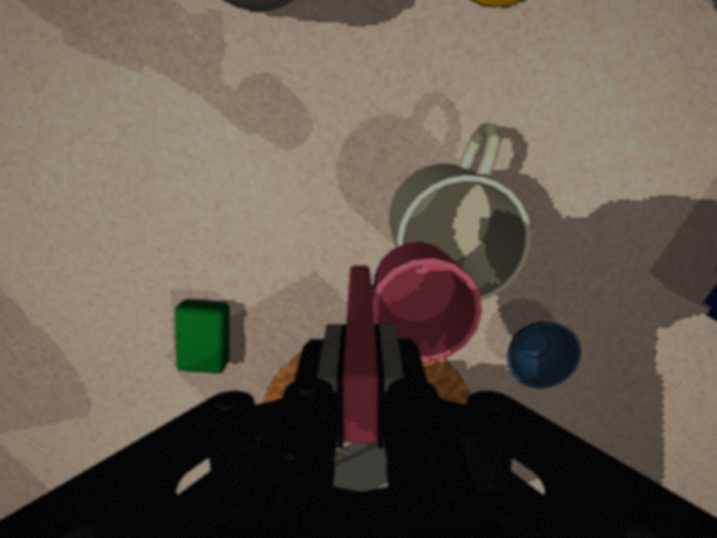

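Scoop is held upright with its cup at (425,305), and the mug at (465,235) hasn't moved. Now the dip, then placing it.

```bash
cat > dip.py <<'E'
from scoopfit import *
p,d,ts,zg,vy,mx,my,cx,cy=np.load("sc.npy");xh=lambda a:np.array([np.cos(a),np.sin(a)])
m=np.array([mx,my])-.0235*xh(vy)
manip.movep([*m,.27],list(quat(p)))
manip.move_l([*m,zg+.10],velocity=.15)
for z in np.arange(.09,.044,-.009):
    manip.move_l([*m,zg+z],velocity=.08);F=manip.current_contact_force()
    if np.hypot(F[0],F[1])>4 or F[2]>3: st("contact");break
manip.sleep(.5);st("dipped");print("bottom z",manip.current_eef_pos()[2]-zg)
manip.move_l([*m,.27],velocity=.12);manip.move_l([*m,.40],velocity=.25)
c=np.array([cx,cy])-.0235*xh(ts)
manip.movep([*c,.40],list(quat(p+d)));manip.move_l([*c,.135+zg+.03],velocity=.15);manip.sleep(.2)
for z in(.012,.005,.003,.002,.001,0,-.001):
    manip.move_l([*c,.135+zg+z],velocity=.03);F=manip.current_contact_force()
    if F[2]>2: break
st(f"down {z}");manip.gripper_to(.03);manip.sleep(.2);st("open")
manip.move_l([*c,.135+zg+.08],velocity=.1);manip.move_l([*c,.42],velocity=.25)
manip.movep([.40,.22,.38],list(quat(p+d)));manip.sleep(.3);st()
S,T=shot("side"),shot("top")
save(S,"fs.png",(200,60,456,252),3);save(T,"ft.png",(130,50,350,215),3)
E
python3 dip.py
```

```text
dipped t 75.6 w 0.0093 F [ 0.6 -0.7 -0.4] p [ 0.671  -0.031   0.1353]
bottom z 0.045123952645373444
down -0.001 t 82.4 w 0.0096 F [-1.9  0.6  5.6] p [0.4367 0.0415 0.225 ]
open t 83.0 w 0.0301 F [ 0.3 -0.1  0.5] p [0.4364 0.0414 0.2241]
 t 85.6 w 0.0299 F [-0.8 -0.4 -0.2] p [0.4003 0.2193 0.3802]
```

View pics/fs.png

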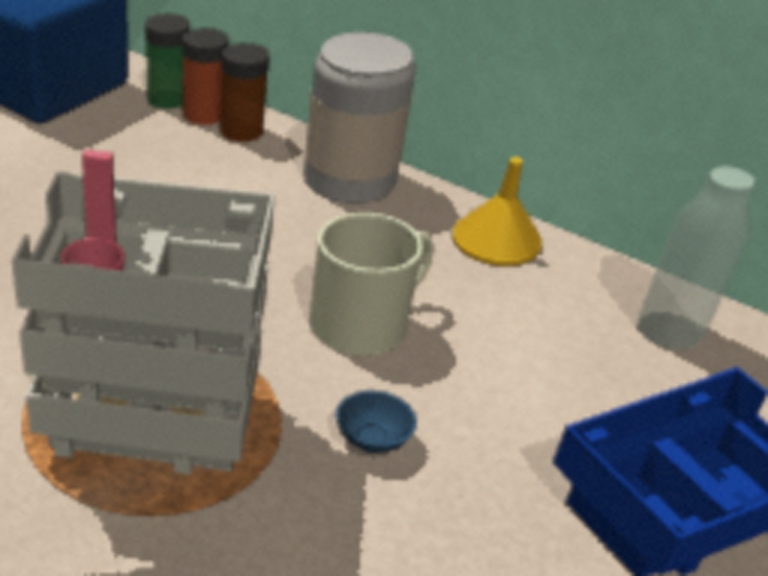

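View pics/ft.png

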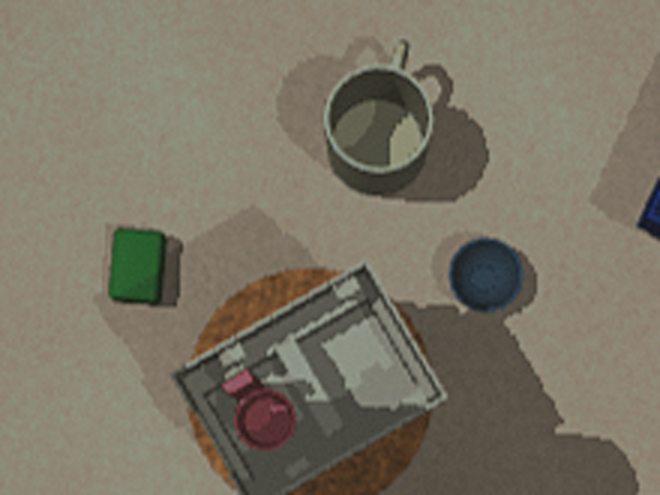

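The side view shows a level three-tub stack at (145,320), with the scoop upright at (95,215) and the mug standing at (370,285). The top view agrees: scoop cup at (265,415), mug at (380,120). No teat or hood is left on the counter.

```bash
python3 -c "
from rig import manip
manip.sleep(.5);print(manip.close_job())"
```

```text
the job is handed in; nothing more can be done
None
```

I handed the job in: both teats are in the bottom tub, the one hood present is in the middle tub, and the scoop, dipped in the mug first, is upright in the top tub of a level stack of tubs turned end for end, with the mug still standing.

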